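# Release and close the paint tray

### The job

One of the two low white slide-out units on the craft table has its tray pulled all the way out and locked there. Press that unit's release lever all the way down (it stays down), then push the tray fully home into the unit.

Things in the scene. Friction and masses are not known exactly. Their poses are not given: they have to be found in the camera images.
- unit_lever (a joint): Release lever of the unit whose tray is out, in rad: about 0 = up (tray locked), 0.26 = fully down at its stop. From about 0.18 the tray is free. Pressing the pad takes about 5 N; the lever stays where it is left. It is hinged at the unit's mouth, the hinge 87 mm behind the pad's centre, so that full travel lowers the pad by 22 mm.
- lever_pad (a point): Centre of the top face of that lever's bare aluminium pad, 30 mm long by 28 mm wide, about 63 mm above the table when up. The pad stands, on a steel arm, 75 mm in front of the unit's mouth, beside the tray's left wall as seen from the robot (about 20 mm between pad and tray wall). Frame at lever up: x along the tray's way in, z up. The unit's top is 90 mm high; the other unit, with its tray shut, has a lever that looks the same and is not the one.
- unit_tray (a joint): Travel of the tray, in m: 0 = fully out and locked by the lever, 0.140 = fully home at its stop. Once released it takes about 3 N to push and stays where it is left.
- tray_front (a point): Centre of the outer face of the tray's wooden front panel, 45 mm above the table. The panel is 132 mm wide, 8 mm thick, and reaches from 12 to 78 mm above the table; there is no handle. Frame: x is horizontal, square to the panel, the direction in which the tray moves in; z up. The aluminium tray behind it is 160 mm long and holds two loose jars with lids, up to 80 mm above the table. When home, the panel's outer face is 6 mm in front of the unit's mouth.

How it is judged:
By the outcome, as a careful person would: the job done as asked, in the order asked, and still so for the second after the job is handed in, with the robot touching nothing.
It also fails if it takes over 42 s, if anything falls off the work surface, if the arm or the gripper's body presses on something with over 40 N, if the wrist force passes 120 N, or if a joint passes its speed limit or range.

### The arm

A 6-joint arm with a two-finger parallel gripper is mounted at the origin on the work surface. World frame = base frame: x ahead of the robot, y to its left, z up, the work surface at z = 0. Lengths are in mm, angles in rad, forces in N, time in s.
With the tool pointing down it reaches from about 350 to 775 mm from the base axis. Payload 7.3 kg.
Tool frame: the origin (TCP) lies on the front face of the gripper's body, between the roots of the fingers; the fingertips stand 66 mm ahead of it and the grasp point (between the pads) lies 47 mm ahead of it (bot.tip_extent is the distance from the TCP to the fingertips, in mm); z points along the fingers, y is the line along which they close (so a half turn about z gives the same grasp; the last joint's range is limited). The gripper opens to 92 mm and grips with 3 to 60 N. Pads are 19 mm wide; open, the fingers measure 130 mm over their backs; the gripper's body (75 mm by 190 mm) begins 47 mm behind the grasp point.
Start: joints at [-1.385, 0.342, 1.524, -0, 1.275, -0.146], TCP at [171.038, -496.371, 292.241] pointing down, gripper open.
Joint ranges: [-2.53, 2.53], [-0.77, 2.02], [0.04, 2.7], [-1, 4.14], [0.28, 2.66], [-3.11, 3.11]. Speed limits (rad/s): [2.57, 2.57, 3.14, 3.14, 3.14, 3.14].

### API

Orientations are given as [roll, pitch, yaw] about the fixed x, y, z axes, in that order (R = Rz(yaw) Ry(pitch) Rx(roll)).
In Python, from plant import readout, viewer, order, bot gives the robot as it stands.
- The arm moves only by the shell command python3 -m creep 'ROWS'. ROWS is text: rows parted by semicolons, each of 7 numbers parted by spaces: the shift along the world's x, y, z in m, then the turn, a rotation vector about the world's x, y, z in rad, then the opening in per cent of the stroke, from 0 (shut) to 100 (fully open). A call has 1 to 8 rows; each row shifts and turns the commanded pose from where the row before left it; what a row does not reach is not made up. A row lasts 1/12 s, in which the tool goes at most 41.7 mm and 7.16 degrees, less where a joint would pass 70% of its speed; a pose out of reach is approached as far as the arm can. A call is refused whole if a number of a shift passes 0.0417 or a number of a turn 0.125, either way. A call with a gripper value outside its range is refused whole. The fingers move at their own pace and stop on an object; the grip force is fixed at half the most. Time passes only in rows, so rows that do not move let the fingers close. It gives the time, the measured TCP pose, the force, the opening and the grip force at its end, in the units of the state.
- readout.get_obs(): the state, without advancing time (a new reading comes with each control period).
- viewer.capture(name): name is "side" or "top"; returns the picture (420x560x3 uint8, red, green, blue); there is no depth.
- viewer.camera_info(name): a dict with "fx", "fy", "cx", "cy" (pixels), "origin" and "rotation" of the camera in the world. Camera axes: x right, y up, looking along -z (the intrinsics and any distortion apply to the point x, -y, -z); pixel columns grow to the right and rows downward; lengths in mm; the calibration is good to about 2 mm. A picture is of the moment at which its call begins. camera_info takes no time and is no camera call.
- order.close_job(): hands the job in; it is judged then, once.
The state is a dict: "time": time; "joint_positions": joint angles; "dq": joint speeds; "tau": joint torques, N m; "tool_pos": TCP position; "tcp_rot": TCP orientation; "contact_force": force on the tool from outside, world axes, zero at the start; "moment": the same for the moment, N m; "grip_width": finger opening in mm; "finger_force": force on a finger pad.
Only numpy, scipy, OpenCV 4.12 (cv2) and the standard library are available. Lean on these libraries where they do the work, as an engineer would, in place of code of your own. Each camera call takes 0.05 s, during which the arm holds its last target. There are 200 camera calls.

## Working session

There is one attempt and no reset: what is moved stays moved. The work goes in short steps, Python scripts to look and compute and a shell command to move; the robot and the scene stay as the last step left them, time stands still between calls to the robot, and variables do not carry over. Pictures are saved under pics/ and viewed, at most 10 in all, crops included, and the job is handed in when it is done.

```bash
mkdir -p pics
python3 - <<'E'
from plant import readout, viewer, order, bot
import cv2
for n in("side","top"):
    im=viewer.capture(n); cv2.imwrite(f"pics/{n}0.png",cv2.cvtColor(im,cv2.COLOR_RGB2BGR)); print(viewer.camera_info(n))
print(readout.get_obs(), bot.tip_extent)
E
```

```text
{'fx': 497.6670985479592, 'fy': 497.6670985479592, 'cx': 284.00248109849423, 'cy': 208.22900944499062, 'origin': array([ 30.74200413, 663.56317484, 759.73314679]), 'rotation': array([ 0.88180018, -0.00732828, -2.45780911])}
{'fx': 449.21924700464086, 'fy': 449.21924700464086, 'cx': 276.9161892859924, 'cy': 211.10898639786336, 'origin': array([483.40629309, -12.46254114, 834.15678295]), 'rotation': array([ 0.12275002, -0.00886637, -1.55931226])}
{'time': 0.1, 'joint_positions': array([-1.38500102e+00,  3.42656325e-01,  1.52491096e+00,  1.32383398e-05,
        1.27542333e+00, -1.46005069e-01]), 'dq': array([ 0.00024803, -0.00102348, -0.00382314, -0.00049244,  0.0015847 ,
       -0.00144859]), 'tau': array([ 2.14795044e-03, -4.32005382e+01, -2.44694120e+01,  7.19404290e-02,
        5.26202261e-02, -4.55350710e-05]), 'tool_pos': array([ 170.98679008, -496.08473597,  291.61638046]), 'tcp_rot': array([-3.14021141e+00, -2.15909976e-04,  3.31796368e-01]), 'contact_force': array([-0.31647965, -0.88638921, -0.0120591 ]), 'moment': array([-0.00249774,  0.0162156 , -0.02024492]), 'finger_force': 0.0, 'grip_width': 91.76604292091943} 65.5
```

View pics/top0.png

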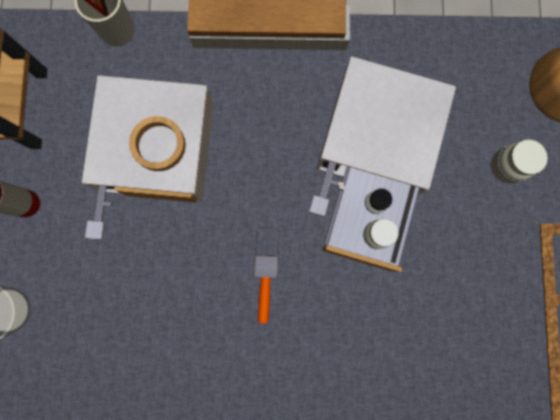

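View pics/side0.png

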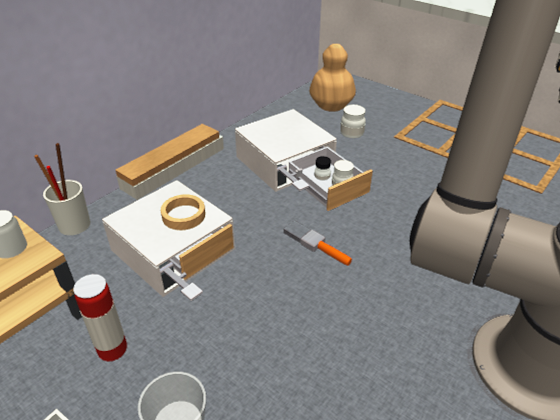

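The right-hand unit in the top view has its tray out. Its pad is at about (319,205) and the panel's top edge runs from (327,248) to (400,269). I'll enlarge that area.

```bash
cat > h.py <<'E'
import numpy as np
from scipy.spatial.transform import Rotation as R
from plant import viewer
def ray(n,u,v,z):
    c=viewer.camera_info(n); d=R.from_euler('xyz',c['rotation']).apply([(u-c['cx'])/c['fx'],-(v-c['cy'])/c['fy'],-1])
    o=np.array(c['origin']); return o+d*(z-o[2])/d[2]
def proj(n,p):
    c=viewer.camera_info(n); q=R.from_euler('xyz',c['rotation']).inv().apply(np.array(p)-c['origin'])
    return c['cx']+c['fx']*q[0]/-q[2], c['cy']+c['fy']*q[1]/q[2]
E
python3 - <<'E'
import cv2
from h import *
a=cv2.imread('pics/top0.png')[150:280,290:450]
cv2.imwrite('pics/c.png',cv2.resize(a,None,fx=4.5,fy=4.5,interpolation=cv2.INTER_CUBIC))
for u,v,z in((319,205,63),(327,247,78),(400,269,78),(350,58,90),(455,86,90),(323,163,90),(429,188,90)): print(ray('top',u,v,z).round(1), proj('side',ray('top',u,v,z)))
E
```

```text
[590.2 -91.1  63. ] (np.float64(300.16549070438913), np.float64(183.2587393201743))
[ 517. -103.   78.] (np.float64(329.06374626525695), np.float64(187.84015584729437))
[ 481.7 -225.2   78. ] (np.float64(370.79001147990016), np.float64(169.73383924959924))
[ 846.1 -142.4   90. ] (np.float64(235.27952469235095), np.float64(128.73962065026728))
[ 797.9 -324.4   90. ] (np.float64(292.79786485092154), np.float64(108.8093349090411))
[658.3 -95.1  90. ] (np.float64(278.90375714813945), np.float64(162.45998599651952))
[ 617.7 -273.8   90. ] (np.float64(335.66972687199456), np.float64(137.8871187110292))
```

View pics/c.png

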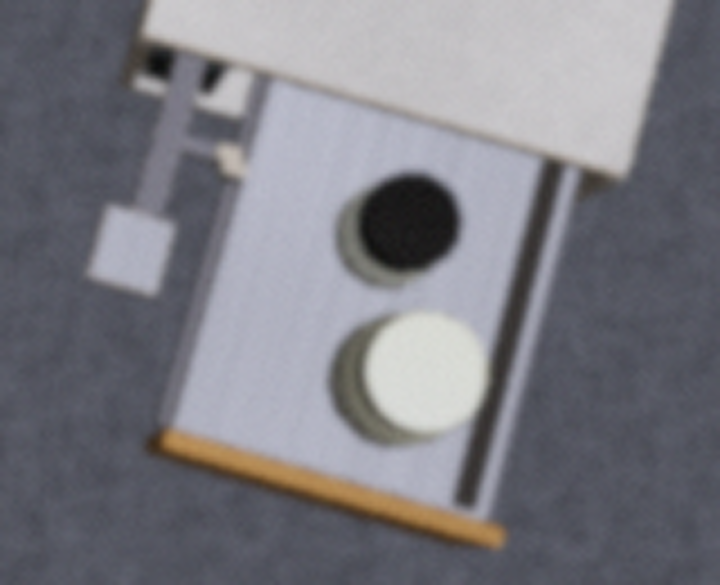

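```bash
python3 -m creep '0.025 0.025 0 0 0 -0.0363 0;0.025 0.025 0 0 0 -0.0363 0;0.025 0.025 0 0 0 -0.0363 0;0.025 0.025 0 0 0 -0.0363 0;0.025 0.025 0 0 0 -0.0363 0;0.025 0.025 0 0 0 -0.0363 0;0.025 0.025 0 0 0 -0.0363 0;0.025 0.025 0 0 0 -0.0363 0'
python3 -m creep '0.025 0.025 0 0 0 -0.0363 0;0.025 0.025 0 0 0 -0.0363 0;0.025 0.025 0 0 0 -0.0363 0;0.025 0.025 0 0 0 -0.0363 0;0.025 0.025 0 0 0 -0.0363 0;0.025 0.025 0 0 0 -0.0363 0;0.025 0.025 0 0 0 -0.0363 0;0.025 0.025 0 0 0 -0.0363 0'
```

```text
time: 0.77
tool_pos: [371.9, -294.8, 292.0]
tcp_rot: [-3.141, 0.0, 0.039]
contact_force: [0.2, -0.2, 0.4]
grip_width: 43.3
finger_force: 0.0
time: 1.43
tool_pos: [571.9, -94.8, 291.8]
tcp_rot: [3.141, 0.001, -0.251]
contact_force: [0.7, -0.6, 1.0]
grip_width: 1.1
finger_force: 0.0
```

Run:
```python
from h import *
P=lambda u,v,z: ray('top',290+u/4.5,150+v/4.5,z)
c=[P(u,v,63) for u,v in((107,204),(175,218),(157,297),(88,280))]
print(np.round(c,1),np.mean(c,0).round(1))
a,b=P(160,445,78),P(505,542,78); print(a,b,(a+b)/2)
d=a-b; print('panel',np.degrees(np.arctan2(-d[0],d[1])),np.hypot(*d[:2]))
a,b=P(148,40,90),P(628,180,90); d=a-b; print('unit',np.degrees(np.arctan2(-d[0],d[1])),a,b)
a,b=P(165,420,60),P(245,85,60);d=b-a;print('wall',np.degrees(np.arctan2(d[1],d[0])),a,b)
```

```text
[[ 607.1  -82.    63. ]
 [ 601.9 -108.3   63. ]
 [ 571.1 -101.2   63. ]
 [ 577.4  -74.7   63. ]] [589.4 -91.5  63. ]
[ 513.8378664  -100.55479803   78.        ] [ 479.39046245 -228.87318565   78.        ] [ 496.61416442 -164.71399184   78.        ]
panel -15.026907272882184 132.86170344293836
unit -15.87433010707135 [665.4469046  -94.90419714  90.        ] [ 614.33552844 -274.63766133   90.        ]
wall -13.534309224396615 [ 524.13116911 -104.58498661   60.        ] [ 655.31791451 -136.16323318   60.        ]
```

```bash
python3 -m creep '0.0175 0.0035 -0.02 0 0 -0.007 0;0 0 -0.03 0 0 0 0;0 0 -0.03 0 0 0 0;0 0 -0.03 0 0 0 0;0 0 -0.02 0 0 0 0;0 0 -0.015 0 0 0 0;0 0 0 0 0 0 0'
python3 - <<'E'
import cv2
from h import *
o=[]
for n,(u,v) in (("top",(319,205)),("side",(300,183))):
    im=cv2.cvtColor(viewer.capture(n),cv2.COLOR_RGB2BGR)[v-60:v+60,u-65:u+65]; o.append(cv2.resize(im,None,fx=3,fy=3))
cv2.imwrite('pics/p2.png',cv2.hconcat(o))
E
```

```text
time: 2.02
tool_pos: [586.5, -92.3, 143.2]
tcp_rot: [-3.141, 0.008, -0.256]
contact_force: [0.1, -0.0, 0.1]
grip_width: 1.0
finger_force: 0.0
```

View pics/p2.png

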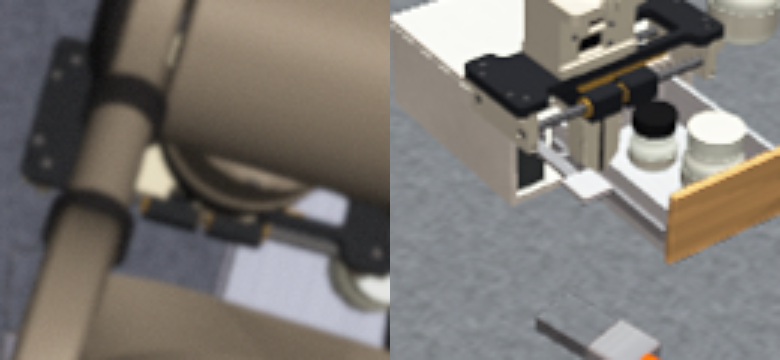

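Run:
```python
from h import *
for p in((586.5,-92.3,77.7),(589.5,-91.5,63)): u,v=proj('side',p); print(390+(u-235)*3,(v-123)*3)
```

```text
590.7944154038382 166.62389252103725
586.560919990324 180.8646894679178
```

The picture agrees with the projection: the fingertip is above the pad. Now the press.

```bash
python3 -m creep '0.002 0.001 -0.007 0 0 0 0;0 0 -0.006 0 0 0 0;0 0 -0.006 0 0 0 0;0 0 -0.006 0 0 0 0;0 0 0 0 0 0 0'
python3 -m creep '0 0 -0.005 0 0 0 0;0 0 -0.005 0 0 0 0;0 0 -0.002 0 0 0 0;0 0 0 0 0 0 0'
```

```text
time: 2.53
tool_pos: [590.6, -91.9, 121.9]
tcp_rot: [3.141, -0.0, -0.256]
contact_force: [-0.2, 0.7, 1.5]
grip_width: 0.5
finger_force: 0.3
time: 2.87
tool_pos: [591.0, -92.0, 110.5]
tcp_rot: [3.142, -0.001, -0.256]
contact_force: [0.5, 0.1, 2.9]
grip_width: 0.3
finger_force: 1.0
```

```bash
python3 -m creep '0 0 -0.003 0 0 0 0;0 0 -0.002 0 0 0 0;0 0 0 0 0 0 0'
python3 -m creep '0 0 -0.002 0 0 0 0;0 0 -0.002 0 0 0 0;0 0 0 0 0 0 0'
```

```text
time: 3.12
tool_pos: [591.5, -92.1, 107.2]
tcp_rot: [3.141, -0.003, -0.256]
contact_force: [-2.5, 1.1, 12.9]
grip_width: 0.6
finger_force: 6.9
time: 3.37
tool_pos: [591.7, -92.1, 105.9]
tcp_rot: [3.141, -0.005, -0.256]
contact_force: [-8.2, 1.8, 31.9]
grip_width: 0.7
finger_force: 16.8
```

The force rose steeply at the expected depth, so the lever is at its stop. Lift and move in front of the panel.

```bash
python3 -m creep '0 0 0.01 0 0 0 0;0 0 0.03 0 0 0 0;0 0 0.035 0 0 0 0;0 0 0.015 0 0 0 0;-0.032 -0.016 0 0 0 0 0;-0.032 -0.016 0 0 0 0 0;-0.032 -0.016 0 0 0 0 0;-0.032 -0.016 0 0 0 0 0'
python3 - <<'E'
import cv2
from h import *
o=[]
for n,(u,v) in (("top",(340,215)),("side",(315,183))):
    im=cv2.cvtColor(viewer.capture(n),cv2.COLOR_RGB2BGR)[v-60:v+60,u-65:u+65]; o.append(cv2.resize(im,None,fx=3,fy=3))
cv2.imwrite('pics/p3.png',cv2.hconcat(o))
E
```

```text
time: 4.03
tool_pos: [460.7, -155.9, 190.8]
tcp_rot: [3.142, 0.001, -0.255]
contact_force: [0.5, -0.7, 0.2]
grip_width: 0.1
finger_force: 0.0
```

View pics/p3.png

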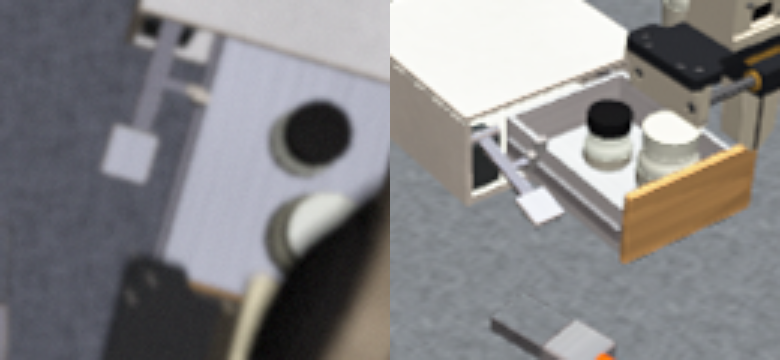

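The lever is down: the pad has moved from row 185 to about 191 in the side view, as 22 mm predicts. Next, descend in front of the panel and push.

```bash
python3 -m creep '0 0 -0.03 0 0 0 0;0 0 -0.03 0 0 0 0;0 0 -0.02 0 0 0 0;0 0 0 0 0 0 0;0.0097 -0.0026 0 0 0 0 0;0.0058 -0.0015 0 0 0 0 0;0 0 0 0 0 0 0'
python3 -m creep '0.0039 -0.001 0 0 0 0 0;0.0039 -0.001 0 0 0 0 0;0.0039 -0.001 0 0 0 0 0;0.0039 -0.001 0 0 0 0 0;0.0039 -0.001 0 0 0 0 0'
```

```text
time: 4.72
tool_pos: [479.9, -160.5, 112.3]
tcp_rot: [3.141, -0.003, -0.256]
contact_force: [0.6, -0.6, -0.2]
grip_width: 0.4
finger_force: 0.0
time: 5.13
tool_pos: [497.6, -165.0, 111.4]
tcp_rot: [3.141, 0.0, -0.256]
contact_force: [-2.4, -0.8, 2.0]
grip_width: 0.3
finger_force: 1.3
```

```bash
python3 -m creep '0.0058 -0.0015 0 0 0 0 0;0.0058 -0.0015 0 0 0 0 0;0.0058 -0.0015 0 0 0 0 0;0.0058 -0.0015 0 0 0 0 0;0.0058 -0.0015 0 0 0 0 0;0.0058 -0.0015 0 0 0 0 0;0.0058 -0.0015 0 0 0 0 0;0.0058 -0.0015 0 0 0 0 0'
python3 -m creep '0.0058 -0.0015 0 0 0 0 0;0.0058 -0.0015 0 0 0 0 0;0.0058 -0.0015 0 0 0 0 0;0.0058 -0.0015 0 0 0 0 0;0.0058 -0.0015 0 0 0 0 0;0.0058 -0.0015 0 0 0 0 0;0.0058 -0.0015 0 0 0 0 0;0.0058 -0.0015 0 0 0 0 0'
python3 - <<'E'
import cv2
from h import *
o=[]
for n,(u,v) in (("top",(340,195)),("side",(310,173))):
    im=cv2.cvtColor(viewer.capture(n),cv2.COLOR_RGB2BGR)[v-60:v+60,u-65:u+65]; o.append(cv2.resize(im,None,fx=3,fy=3))
cv2.imwrite('pics/p4.png',cv2.hconcat(o))
E
```

```text
time: 5.8
tool_pos: [544.4, -177.1, 111.1]
tcp_rot: [3.142, 0.0, -0.256]
contact_force: [-3.1, -1.2, 1.1]
grip_width: 0.2
finger_force: 1.4
time: 6.47
tool_pos: [590.9, -189.1, 111.2]
tcp_rot: [3.141, 0.0, -0.256]
contact_force: [-2.6, -0.4, 0.8]
grip_width: 0.5
finger_force: 1.4
```

View pics/p4.png

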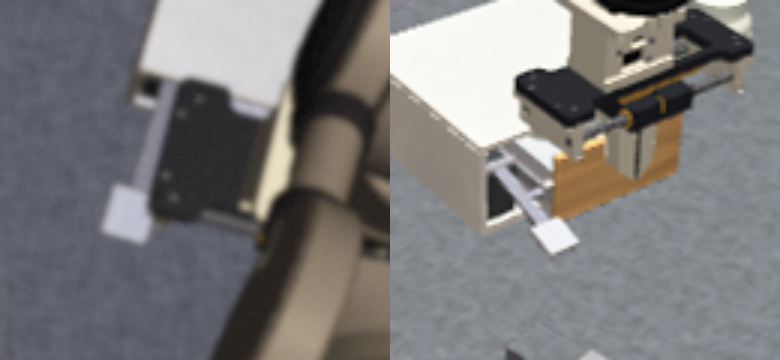

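The tray is going in squarely, the lever is still down, and the gripper's body clears the top of the unit. I'll keep going to the stop.

```bash
python3 -m creep '0.0058 -0.0015 0 0 0 0 0;0.0058 -0.0015 0 0 0 0 0;0.0058 -0.0015 0 0 0 0 0;0.0039 -0.001 0 0 0 0 0;0.0029 -0.0007 0 0 0 0 0;0.0019 -0.0005 0 0 0 0 0;0 0 0 0 0 0 0'
python3 -m creep '0.0019 -0.0005 0 0 0 0 0;0.0019 -0.0005 0 0 0 0 0;0 0 0 0 0 0 0'
```

```text
time: 7.15
tool_pos: [617.0, -195.8, 111.3]
tcp_rot: [-3.142, -0.001, -0.256]
contact_force: [-0.2, -0.5, -0.5]
grip_width: 0.5
finger_force: 0.0
time: 7.4
tool_pos: [620.5, -196.6, 111.2]
tcp_rot: [-3.142, -0.0, -0.256]
contact_force: [-1.0, -0.5, -0.0]
grip_width: 0.5
finger_force: 0.5
```

```bash
python3 -m creep '0.0019 -0.0005 0 0 0 0 0;0.0019 -0.0005 0 0 0 0 0;0 0 0 0 0 0 0'
python3 -m creep '0.0019 -0.0005 0 0 0 0 0;0.0019 -0.0005 0 0 0 0 0;0 0 0 0 0 0 0'
```

```text
time: 7.65
tool_pos: [621.0, -196.8, 111.2]
tcp_rot: [-3.141, 0.009, -0.256]
contact_force: [-15.9, 3.3, 9.3]
grip_width: 0.3
finger_force: 8.2
time: 7.9
tool_pos: [621.6, -197.0, 111.2]
tcp_rot: [-3.141, 0.018, -0.256]
contact_force: [-30.5, 5.8, 20.4]
grip_width: 0.3
finger_force: 16.0
```

It has reached the stop close to the predicted x of 622. Back off, lift and check.

```bash
python3 -m creep '-0.015 0.004 0 0 0 0 0;-0.03 0.008 0 0 0 0 0;-0.035 0.009 0 0 0 0 0;-0.035 0.009 0.01 0 0 0 0;-0.03 0 0.025 0 0 0 0;-0.03 0 0.025 0 0 0 0;-0.01 0 0.03 0 0 0 0;0 0 0 0 0 0 0'
python3 -m creep '-0.01 -0.035 0.01 0 0 0 0;-0.01 -0.035 0.01 0 0 0 0;-0.01 -0.035 0.01 0 0 0 0;-0.01 -0.035 0.01 0 0 0 0;0 0 0 0 0 0 0;0 0 0 0 0 0 0'
python3 - <<'E'
import cv2
from h import *
o=[]
for n,(u,v) in (("top",(370,170)),("side",(300,165))):
    im=cv2.cvtColor(viewer.capture(n),cv2.COLOR_RGB2BGR)[v-60:v+60,u-65:u+65]; o.append(cv2.resize(im,None,fx=3,fy=3))
cv2.imwrite('pics/p5.png',cv2.hconcat(o))
E
```

```text
time: 8.57
tool_pos: [443.1, -169.5, 206.4]
tcp_rot: [3.139, -0.009, -0.257]
contact_force: [2.5, -0.5, 0.8]
grip_width: 0.7
finger_force: 0.0
time: 9.07
tool_pos: [402.9, -310.5, 241.5]
tcp_rot: [3.141, -0.002, -0.259]
contact_force: [0.1, 0.4, -0.3]
grip_width: 0.6
finger_force: 0.0
```

View pics/p5.png

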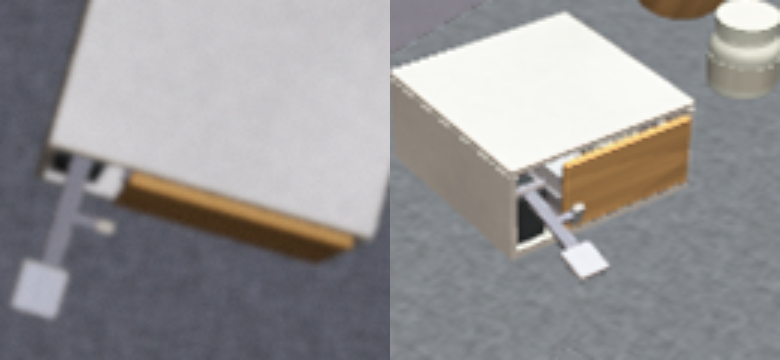

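```bash
python3 -c "
from plant import order
print(order.close_job())"
```

```text
the job is handed in; nothing more can be done
None
```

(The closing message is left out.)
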